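# Vent the pellet press in two stages

### The arm

A 7-joint arm with a two-finger parallel gripper is mounted at the origin on the work surface. World frame = base frame: x ahead of the robot, y to its left, z up, the work surface at z = 0. Lengths are in mm, angles in rad, forces in N, time in s.
With the tool pointing down it reaches from about 400 to 875 mm from the base axis. Payload 6.5 kg.
Tool frame: the origin (TCP) lies midway between the tips of the shut fingers; the grasp point (between the pads) lies manip.grip_point_offset behind it (manip.grip_point_offset is the distance from the TCP to the grasp point, in mm); x points along the fingers, y is the direction in which the jaws open and shut, and the axes are right-handed (so a half turn about x gives the same grasp; the last joint's range is limited). The gripper opens to 85 mm and grips with 20 to 120 N. Pads are 22 mm wide; open, the fingers measure 114 mm over their backs; the gripper's body (76 mm by 85 mm) begins 54 mm behind the grasp point. The pads swing forward as they close: fully open they stand 13 mm farther back than shut.
Start: joints at [-1.291, 0.536, -0.004, 1.538, 0.003, 1.067, -0.071], TCP at [220.312, 611.517, 231.29] pointing down, gripper open.
Joint ranges: [-2.7, 2.7], [-0.37, 2.16], [-1.27, 1.26], [0.24, 2.4], [-1.31, 4.45], [0.19, 1.91], [-2.76, 2.76]. Speed limits (rad/s): [2.39, 2.39, 3.14, 3.14, 3.14, 3.14, 3.14].

### API

Orientations are given as a unit quaternion [x, y, z, w].
In Python, from station import manip gives the robot as it stands.
- The arm moves only by the shell command python3 -m pendant 'ROWS'. ROWS is JSON, a list that holds one entry, the list of rows, each a list of 5 numbers: the shift along the tool's x, y, z in m, then the turn about the tool's x in degrees, then the finger opening in m, from 0 to 0.0854. In form: [[[tx, ty, tz, spin, gripper], ...]]. A call has 1 to 5 rows; each row is the pose to reach, as a shift and turn from the pose commanded when the call began, along the tool's axes at that moment; what a row does not reach only later rows make up. A row lasts 1/8 s, in which the tool goes at most 62.5 mm and 10.7 degrees, less where a joint would pass 70% of its speed; a pose out of reach is approached as far as the arm can. A call with a gripper value outside its range is refused whole. The fingers move at their own pace and stop on an object; the grip force is fixed at half the most. Time passes only in rows, so rows that repeat a pose let the fingers close. It gives the time, the measured TCP pose, the force and the opening at its end, in the units of the state.
- manip.observe(): the state, without advancing time (a new reading comes with each control period).
- manip.get_image(name): name is "scene" or "top" or "wrist"; returns (picture, depth): 384x512x3 uint8, blue, green, red; 384x512 float32, mm along the optical axis (not along the pixel's ray), 0 where there is no reading.
- manip.camera_params(name): a dict with "K" (3x3 intrinsics, pixels), "xyz" and "rotation" of the camera in the world. Camera axes: x right, y up, looking along -z (the intrinsics and any distortion apply to the point x, -y, -z); pixel columns grow to the right and rows downward; lengths in mm; the calibration is good to about 2 mm. The wrist camera is an equidistant fisheye: a pixel r from the principal point sees the ray r / f radians off the axis. A picture is of the moment at which its call begins: read the wrist's pose just before it. camera_params takes no time and is no camera call; for the wrist camera it gives the pose at the moment of the call.
- manip.job_done(): hands the job in, once; it reports no verdict.
The state is a dict: "time": time; "joint_pos": joint angles; "qd": joint speeds; "joint_efforts": joint torques, N m; "position": TCP position; "eef_rot": TCP orientation; "force": force on the tool from outside, world axes, zero at the start; "torque": the same for the moment, N m; "opening": opening from 0.0 (shut) to 1.0 (fully open).
Only numpy, scipy, OpenCV 4.12 (cv2) and the standard library are available. Lean on these libraries where they do the work, as an engineer would, in place of code of your own. Each camera call takes 0.05 s, during which the arm holds its last target. There are 200 camera calls.

### The job

Let the pressure out of the pellet press: with the fingertips, push the T-headed release lever along its slot to its first click and let it rest there for about two seconds so the press bleeds down, then push it on, past that click, until it is fully home against the second stop at the end of the slot, and leave it there. Only push the lever, do not pinch it, and leave the ball-headed lever and the loose things around the press alone.

Things in the scene. Friction and masses are not known exactly. Their poses are not given: they have to be found in the camera images.
- press: Fixed pellet press. Blue base 200 (x) by 360 (y) by 75 mm high; origin: centre of its underside, on the table. Its flat top is the deck. On the -y half two slots run along the press's x: the T-headed release lever's at y = -120 mm, the ball-headed feed lever's at y = -30 mm. A pressure gauge, 54 mm across, to 80 mm above the deck, stands at x = 75, y = -30 mm; its needle follows the release lever.
- frame_top (a point): Top of the press frame, 325 mm above the table, at x = 0, y = 100 mm of the press: centre of the black hand wheel, 90 mm across. Below it a crosshead (70 by 150 mm, 260 to 290 mm above the table) on two steel columns 26 mm thick at y = 45 and 155 mm.
- release_lever (a joint): Travel (m) of the T-headed release lever along the press's +x: 0 shut (start), 0.0275 first click, 0.055 second stop (hard end of slot). Three notches beside the slot mark them. A detent draws the lever to the nearest of the three: pushed past about 0.0145 it slips forward into the first click by itself, past about 0.0425 to the second stop; short of that it falls back. Each takes about 5 N.
- release_head (a point): Centre of the release lever's head, 32 mm above the deck: a black upright T-bar, 14 mm thick along the press's x, 50 mm wide along its y, from 18 to 46 mm above the deck (its +x half stops 5 mm lower), on a 10 mm steel stem. Moves with the lever. Push on its -x face, 7 mm behind this point.
- feed_knob (a point): Centre of the black ball, 24 mm across, of the feed lever (not to be moved), 30 mm above the deck; it slides stiffly along its own slot and starts anywhere along it.
- die: Loose steel cylinder, 32 mm across and 28 mm high, standing on the deck near the +x, -y corner, past the far end of the release slot; origin under its centre. Leave alone.
- reagent: Loose amber jar with a white cap, 38 mm across, 60 mm high, on the table in front (-x) of the press; origin under its centre. Leave alone.
- crucible: Loose white ceramic cup, 56 mm across, 45 mm high, on the table in front (-x) of the press; origin under its centre. Leave alone.
- spatula: Loose thin steel lab spatula, 160 mm long, 8 to 14 mm wide, 5 mm thick, lying on the table on the -y side of the press. Leave alone.

How it is judged (in metres and radians):
On the way, in this order (a step that is already met when the one before it is completed fails the run):
1. the release lever rests in its first click (within 5 mm) for at least 1 s (value of joint release_lever between 0.0225 and 0.0325 m), for 1 s.
2. the release lever has gone on to the second stop (value of joint release_lever above 0.052 m), for 0.2 s.
At the end, for the whole second after the job is handed in: The release lever, after at least 1 s in its first click, stands within 3 mm of the second stop; the ball-headed lever has moved less than 6 mm, and the loose things lie where they were (12 mm; spatula 15 mm) (value of joint release_lever above 0.052 m and distance of feed_knob from where it was at the start of the episode below 0.006 m and distance of each of die, reagent, crucible from where it was at the start of the episode below 0.012 m and distance of spatula from where it was at the start of the episode below 0.015 m); the robot touches nothing.
It fails at once if the release lever's head is pinched (both halves of the head pressed at once) (contact force between each of release_lever_c1, release_lever_c2 and the fingers above 1 N).
It fails at once if the ball-headed lever is moved by more than 6 mm (distance of feed_knob from where it was at the start of the episode above 0.006 m).
It fails at once if a loose thing is moved or lifted by more than 12 mm (spatula 15 mm) (distance of any of die, reagent, crucible from where it was at the start of the episode above 0.012 m or distance of spatula from where it was at the start of the episode above 0.015 m).
It also fails if it takes over 56 s, if anything falls off the work surface, if the arm or the gripper's body presses on something with over 40 N, if the wrist force passes 120 N, or if a joint passes its speed limit or range.

## Working session

There is one attempt and no reset: what is moved stays moved. The work goes in short steps, Python scripts to look and compute and a shell command to move; the robot and the scene stay as the last step left them, time stands still between calls to the robot, and variables do not carry over. Pictures are saved under pics/ and viewed, about 8 in all and at most 12, crops included, and the job is handed in when it is done.

```bash
mkdir -p pics; ls
cat > h.py <<'E'
import numpy as np, cv2
from station import manip
from scipy.spatial.transform import Rotation as R
def snap(n,f):
    p=manip.camera_params(n); im,d=manip.get_image(n); cv2.imwrite(f'pics/{f}.png',im); np.savez(f'pics/{f}.npz',im=im,d=d,K=p['K'],t=p['xyz'],R=np.array(p['rotation'],float))
    return im,d,p
def load(f): return np.load(f'pics/{f}.npz')
def rot(r): 
    r=np.array(r,float); return r if r.shape==(3,3) else R.from_quat(r).as_matrix()
def world(f,fish=False):
    q=load(f); K=q['K']; d=q['d']; v,u=np.mgrid[:d.shape[0],:d.shape[1]].astype(float)
    x=(u-K[0,2])/K[0,0]; y=(v-K[1,2])/K[1,1]
    if fish:
        r=np.hypot(x,y)+1e-9; s=np.tan(r)/r; x=x*s;y=y*s
    P=np.stack([x*d,-y*d,-d],-1)
    return P@rot(q['R']).T+np.array(q['t'])
E
python3 - <<'E'
from h import *
for n in ('top','scene'):
    p=snap(n,n+'0')[2]; print(n,p)
s=manip.observe(); print(s['time'],s['position'],s['eef_rot'],s['opening'],R.from_quat(s['eef_rot']).as_matrix().round(3))
a=cv2.imread('pics/top0.png');cv2.imwrite('pics/top0v.png',a)
E
```

```text
pics
top {'K': array([[402.08183357,   0.        , 248.26366391],
       [  0.        , 402.08183357, 194.98606959],
       [  0.        ,   0.        ,   1.        ]]), 'xyz': array([ 493.24422103,    8.80618686, 1026.46804471]), 'rotation': array([ 0.03408807, -0.0203768 , -0.7028554 ,  0.71022326])}
scene {'K': array([[474.11229066,   0.        , 253.05763204],
       [  0.        , 474.11229066, 195.23505835],
       [  0.        ,   0.        ,   1.        ]]), 'xyz': array([1405.68516076, -125.55394594,  826.80182857]), 'rotation': array([0.34638566, 0.29603772, 0.57171204, 0.68229318])}
0.1 [220.13847571 611.00275987 230.49489861] [ 0.12107591  0.69661933 -0.12216388  0.69651857] 0.9994214086376244 [[-0.     0.339  0.941]
 [-0.001  0.941 -0.339]
 [-1.    -0.002  0.   ]]
```

View pics/top0.png

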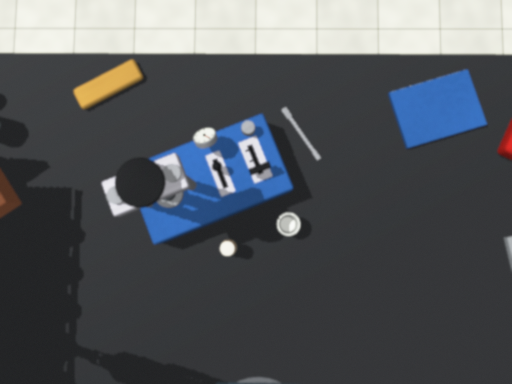

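View pics/scene0.png

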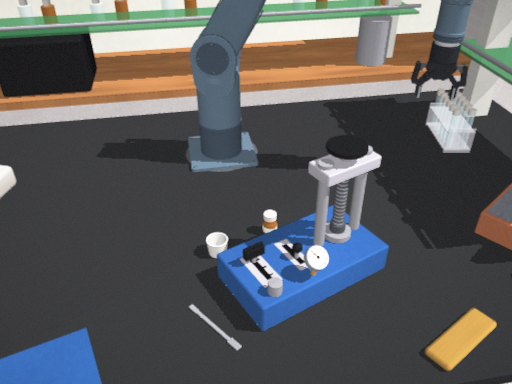

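The overhead view shows the press with the T head near (258,168), the feed knob near (216,165), the die at (248,127), the crucible at (288,224) and the jar at (228,248). Next I fit the deck and head from depth.

Run:
```python
from h import *
for f in('top0','scene0'):
    W=world(f); im=load(f)['im'].astype(int); z=W[...,2]
    blue=(im[...,0]>im[...,2]+50)&(abs(z-75)<8)&(W[...,1]>-200)
    n,l,s,c=cv2.connectedComponentsWithStats(blue.astype('uint8')); k=1+np.argmax(s[1:,4]); 
    B=W[l==k]; pts=B[:,:2].astype('float32')
    r=cv2.minAreaRect(pts); print(f,r,np.median(B[:,2]))
    bx=cv2.boxPoints(r); print(bx.round())
    # black things above the deck
    blk=(im.max(-1)<70)&(z>95)&(z<130)&(W[...,0]>400)&(W[...,0]<700)&(abs(W[...,1]-20)<200)
    n,l,s,c=cv2.connectedComponentsWithStats(blk.astype('uint8'))
    for i in range(1,n):
        if s[i,4]>8: q=W[l==i]; print(s[i],c[i].round(1),np.median(q,0).round(1),q.min(0).round(),q.max(0).round())
a=cv2.imread('pics/top0.png')[100:200,180:310];b=cv2.imread('pics/scene0.png')[200:320,200:340]
cv2.imwrite('pics/z0.png',np.hstack([cv2.resize(a,(390,300),interpolation=2),cv2.resize(b,(350,300),interpolation=2)]))
```

```text
top0 ((608.365234375, 123.54421997070312), (200.5251922607422, 359.82403564453125), 22.437021255493164) 74.76122512502525
[[447. 252.]
 [584. -81.]
 [770.  -4.]
 [632. 328.]]
[214 161   7  10  55] [216.7 165.7] [629.5  99.5 114.2] [621.  92. 102.] [642. 107. 119.]
[250 163  20  10  98] [259.5 167.7] [626.2   3.  119.1] [615. -20.  96.] [637.  24. 125.]
scene0 ((611.0123901367188, 126.11287689208984), (202.442626953125, 361.1412658691406), 22.500333786010742) 73.38557944389879
[[448. 254.]
 [587. -79.]
 [774.  -2.]
 [635. 332.]]
[330 224   3   5  11] [330.6 226.1] [574.2 200.6 104.2] [570. 200.  97.] [579. 203. 110.]
[243 242  21  19 252] [253.1 251. ] [634.8   1.9 113. ] [618. -20.  95.] [647.  27. 123.]
[293 243   9  10  72] [296.8 247.3] [639.8 100.7 110.4] [626.  92.  96.] [646. 111. 117.]
```

View pics/z0.png

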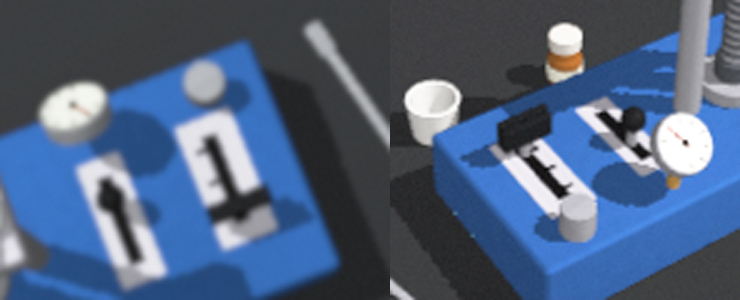

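The press centre is at about (609.5,124.5) with yaw 22.45°. The head is at press (-28,-120) and the feed knob at (11,-31), and both agree with the given geometry. Next I work out waypoints that go around the inside of the frame.

```bash
cat >> h.py <<'E'
C=np.array([609.5,124.5]); Y=np.radians(22.45)
def p2w(x,y,z): return np.array([C[0]+x*np.cos(Y)-y*np.sin(Y),C[1]+x*np.sin(Y)+y*np.cos(Y),z])
def w2p(p): d=np.array(p[:2])-C; return np.array([d[0]*np.cos(Y)+d[1]*np.sin(Y),-d[0]*np.sin(Y)+d[1]*np.cos(Y),p[2]])
def rel(pts):
    s=manip.observe(); M=R.from_quat(s['eef_rot']).as_matrix()
    ty=np.degrees(np.arctan2(M[1,2],M[0,2])); print('t',s['time'],'press',w2p(s['position']).round(1),'z-axis yaw',ty.round(2),'F',np.round(s['force'],1),'op',s['opening'])
    for p in pts: print(np.round(p,0),((np.array(p)-s['position'])@M/1000).round(4))
E
python3 - <<'E'
from h import *
print(manip.grip_point_offset)
rel([(250,545,240),(285,490,240),(315,435,240),(345,380,240),(375,325,240), (400,270,240),(420,210,240),(430,150,240),(440,90,240),(450,30,240),(500,-10,240),p2w(-60,-120,240)])
E
```

```text
18.700000000000003
t 0.1 press [-174.1  598.3  230.5] z-axis yaw -19.81 F [-0.4  0.1  0.3] op 0.9994214086376244
[250 545 240] [-0.0094 -0.052   0.0505]
[285 490 240] [-0.0094 -0.0919  0.102 ]
[315 435 240] [-0.0093 -0.1335  0.1489]
[345 380 240] [-0.0092 -0.175   0.1958]
[375 325 240] [-0.0091 -0.2166  0.2426]
[400 270 240] [-0.0091 -0.2599  0.2848]
[420 210 240] [-0.009  -0.3096  0.3239]
[430 150 240] [-0.0089 -0.3626  0.3537]
[440  90 240] [-0.0088 -0.4157  0.3834]
[450  30 240] [-0.0087 -0.4687  0.4131]
[500 -10 240] [-0.0087 -0.4894  0.4737]
[600.  -9. 240.] [-0.0087 -0.455   0.5675]
```

```bash
python3 -m pendant '[[[-0.01,-0.052,0.050,-8,0],[-0.01,-0.092,0.102,-16,0],[-0.01,-0.133,0.149,-24,0],[-0.01,-0.175,0.196,-32,0],[-0.01,-0.217,0.243,-40,0]]]'
python3 - <<'E'
from h import *
rel([(400,270,240),(420,210,240),(430,150,240),(440,90,240),(450,30,240),(500,-10,240),p2w(-60,-120,240)])
E
```

```text
time: 0.72
position: [369.3, 335.4, 241.2]
eef_rot: [-0.126, 0.696, 0.125, 0.696]
force: [0.9, -0.7, -0.2]
opening: -0.005
t 0.725 press [-141.5  286.6  241.2] z-axis yaw 20.45 F [ 0.9 -0.7 -0.2] op -0.004749183064800963
[400 270 240] [ 0.0012 -0.072   0.0059]
[420 210 240] [ 0.0012 -0.1352  0.0037]
[430 150 240] [ 0.0012 -0.1949 -0.0079]
[440  90 240] [ 0.0012 -0.2546 -0.0195]
[450  30 240] [ 0.0012 -0.3143 -0.0311]
[500 -10 240] [ 0.0012 -0.3693  0.0018]
[600.  -9. 240.] [ 0.0012 -0.4035  0.0956]
```

```bash
python3 -m pendant '[[[0,-0.06,0.004,-2,0],[0,-0.12,0.003,-2,0],[0,-0.18,-0.005,-2,0],[0,-0.24,-0.015,-2,0],[0,-0.30,-0.026,-2,0]]]'
python3 - <<'E'
from h import *
rel([(450,30,240),(500,-10,240),p2w(-60,-120,240),p2w(-60,-120,100)])
E
```

```text
time: 1.35
position: [447.8, 45.0, 241.3]
eef_rot: [-0.136, 0.694, 0.136, 0.694]
force: [1.9, 0.3, -0.4]
opening: -0.002
t 1.35 press [-179.8  -11.7  241.3] z-axis yaw 22.2 F [ 1.9  0.3 -0.4] op -0.0022442465479944477
[450  30 240] [ 0.0013 -0.0147 -0.0036]
[500 -10 240] [ 0.0013 -0.0706  0.0276]
[600.  -9. 240.] [ 0.0013 -0.1077  0.1203]
[600.  -9. 100.] [ 0.1413 -0.1077  0.1203]
```

```bash
python3 -m pendant '[[[0,-0.06,0.02,0,0],[0,-0.09,0.07,0,0],[0.02,-0.106,0.115,0,0],[0.05,-0.106,0.115,0,0],[0.05,-0.106,0.115,0,0]]]'
python3 - <<'E'
from h import *
rel([p2w(-62,-120,98)])
im,d,p=snap('wrist','w1'); print(p)
W=world('w1',True); z=W[...,2]
blk=(im.max(-1)<70)&(z>100)&(z<130)&(np.hypot(W[...,0]-640,W[...,1]-10)<60)
print(blk.sum(), w2p(np.median(W[blk],0)) if blk.any() else '')
E
```

```text
time: 1.98
position: [592.2, -7.8, 188.6]
eef_rot: [-0.136, 0.696, 0.136, 0.692]
force: [-0.2, 0.2, 1.4]
opening: -0.001
t 1.975 press [ -66.5 -115.7  188.6] z-axis yaw 22.19 F [-0.2  0.2  1.4] op -0.001219043342937711
[598. -10.  98.] [ 0.0906 -0.0045  0.0051]
{'K': array([[297.31863964,   0.        , 251.86641823],
       [  0.        , 297.31863964, 193.36358497],
       [  0.        ,   0.        ,   1.        ]]), 'xyz': array([528.91804956, -33.82076587, 330.62198646]), 'rotation': array([-0.07488154, -0.11303304,  0.82257667,  0.55225348])}
0
```

View pics/w1.png

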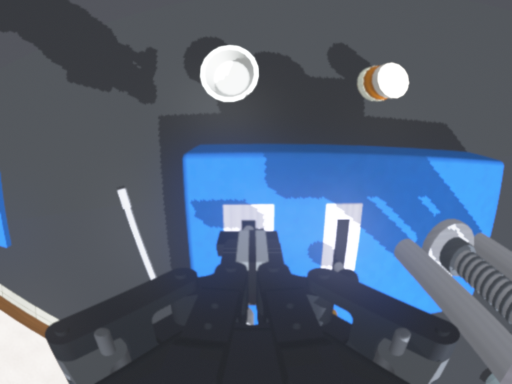

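The wrist view shows the shut fingertips at (250,235), laterally centred on the black head (220–280, 232–270), with the feed lever clear at (340,265). I descend behind the head.

```bash
python3 -m pendant '[[[0.045,-0.003,0.002,0,0],[0.09,-0.003,0.002,0,0],[0.09,-0.003,0.002,0,0]]]'
python3 -m pendant '[[[0,0,0.004,0,0],[0,0,0.008,0,0],[0,0,0.008,0,0]]]'
python3 - <<'E'
from h import *
rel([p2w(-46,-120,98)])
im,d,p=snap('scene','s1')
cv2.imwrite('pics/s1v.png',cv2.resize(im[180:320,190:350],None,fx=4,fy=4,interpolation=2))
E
```

```text
time: 2.4
position: [595.0, -9.8, 100.0]
eef_rot: [-0.136, 0.696, 0.136, 0.692]
force: [-0.4, -0.2, 1.5]
opening: 0.003
time: 2.78
position: [606.1, -6.4, 102.9]
eef_rot: [-0.136, 0.693, 0.136, 0.695]
force: [-0.7, -0.6, 0.2]
opening: 0.003
t 2.775 press [ -53.1 -119.7  102.9] z-axis yaw 22.21 F [-0.7 -0.6  0.2] op 0.0034361492262326002
[613.  -4.  98.] [ 0.0049 -0.0003  0.0071]
```

View pics/s1v.png

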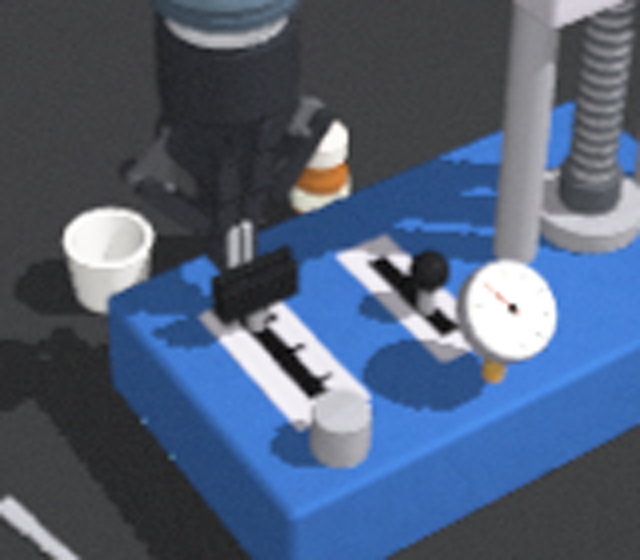

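The scene view shows the fingers directly behind the T head, with the feed knob and die clear. I push slowly to just past the 14.5 mm trip point.

```bash
python3 -m pendant '[[[0.004,0,0.003,0,0],[0.004,0,0.007,0,0],[0.004,0,0.012,0,0],[0.004,0,0.016,0,0],[0.004,0,0.016,0,0]]]'
python3 - <<'E'
from h import *
rel([p2w(-26,-120,98)])
E
```

```text
time: 3.45
position: [618.8, -0.9, 97.0]
eef_rot: [-0.136, 0.695, 0.136, 0.693]
force: [-3.4, -0.4, 1.8]
opening: 0.001
t 3.45 press [ -39.3 -119.5   97. ] z-axis yaw 22.19 F [-3.4 -0.4  1.8] op 0.0006391224387365073
[631.   4.  98.] [-0.001  -0.0005  0.0133]
```

```bash
python3 -m pendant '[[[0,0,0.003,0,0],[0,0,0.005,0,0],[0,0,0.007,0,0],[0,0,0.009,0,0],[0,0,0.009,0,0]]]'
python3 - <<'E'
from h import *
rel([])
im,d,p=snap('scene','s2'); W=world('s2'); z=W[...,2]; P=(W[...,:2]-C)@np.array([[np.cos(Y),-np.sin(Y)],[np.sin(Y),np.cos(Y)]])
def head(f):
    W=world(f); im=load(f)['im']; z=W[...,2]; P=(W[...,:2]-C)@np.array([[np.cos(Y),-np.sin(Y)],[np.sin(Y),np.cos(Y)]])
    m=(im.max(-1)<60)&(z>98)&(z<112)&(abs(P[...,1]+120)<23)&(abs(P[...,0])<50); print(f,m.sum(),np.percentile(P[m][:,0],[50,90]))
head('scene0');head('s1');head('s2')
E
```

```text
time: 4.08
position: [628.7, 3.0, 97.6]
eef_rot: [-0.136, 0.693, 0.136, 0.694]
force: [0.3, -0.2, 0.7]
opening: 0.001
t 4.075 press [ -28.7 -119.6   97.6] z-axis yaw 22.21 F [ 0.3 -0.2  0.7] op 0.0014122680606258702
scene0 82 [-19.81395098 -18.27141777]
s1 92 [-19.91130583 -18.4355158 ]
s2 90 [7.10734122 8.4789129 ]
```

The head's front face moved 27 mm and the force is now zero, so the lever is in the first click. I hold there for over 2 s.

```bash
for i in 1 2 3 4; do python3 -m pendant '[[[0,0,0,0,0],[0,0,0,0,0],[0,0,0,0,0],[0,0,0,0,0],[0,0,0,0,0]]]' | head -2; done
python3 -m pendant '[[[0,0,0.003,0,0],[0,0,0.006,0,0],[0,0,0.010,0,0],[0,0,0.014,0,0],[0,0,0.017,0,0]]]'
python3 -m pendant '[[[0,0,0.003,0,0],[0,0,0.006,0,0],[0,0,0.008,0,0],[0,0,0.010,0,0],[0,0,0.010,0,0]]]'
cat >> h.py <<'E'
def head(f):
    W=world(f); im=load(f)['im']; z=W[...,2]; P=(W[...,:2]-C)@np.array([[np.cos(Y),-np.sin(Y)],[np.sin(Y),np.cos(Y)]])
    m=(im.max(-1)<60)&(z>98)&(z<112)&(abs(P[...,1]+120)<23)&(abs(P[...,0])<50); print(f,m.sum(),np.percentile(P[m][:,0],[50,90]))
E
python3 - <<'E'
from h import *
rel([]); snap('scene','s3'); head('s3')
E
```

```text
time: 4.75
position: [627.8, 2.6, 97.3]
time: 5.38
position: [627.8, 2.7, 97.3]
time: 6.0
position: [627.8, 2.6, 97.3]
time: 6.62
position: [627.8, 2.7, 97.3]
time: 7.25
position: [642.7, 8.7, 97.2]
eef_rot: [-0.136, 0.695, 0.136, 0.693]
force: [-6.7, -1.2, 4.8]
opening: -0.003
time: 7.88
position: [653.6, 13.2, 97.4]
eef_rot: [-0.136, 0.693, 0.136, 0.694]
force: [0.1, 0.1, -0.6]
opening: 0.002
t 7.875 press [  -1.8 -119.7   97.4] z-axis yaw 22.21 F [ 0.1  0.1 -0.6] op 0.002301677255798642
s3 96 [34.67882852 36.42360205]
```

It has travelled about 54.6 mm, so it is home. I confirm with a gentle nudge against the stop, then back off and lift.

```bash
python3 -m pendant '[[[0,0,0.003,0,0],[0,0,0.006,0,0],[0,0,0.008,0,0],[0,0,0.010,0,0],[0,0,0.011,0,0]]]'
python3 -m pendant '[[[0,0,-0.01,0,0],[0,0,-0.03,0,0],[0,0,-0.03,0,0],[-0.04,0,-0.03,0,0],[-0.09,0,-0.03,0,0]]]'
python3 -m pendant '[[[-0.03,0,-0.05,0,0],[-0.03,0,-0.1,0,0],[-0.03,0,-0.1,0,0]]]'
python3 - <<'E'
from h import *
rel([]); snap('scene','s4'); head('s4'); snap('top','t4')
for f in('scene0','s4','t4','top0'):
    W=world(f); im=load(f)['im']; m=(im.max(-1)<70)&(W[...,2]>100)&(W[...,2]<125)
    d=np.hypot(W[...,0]-634,W[...,1]-100)<25; print(f,np.median(W[m&d],0).round(1))
a=cv2.imread('pics/scene0.png')[180:370,180:340];b=cv2.imread('pics/s4.png')[180:370,180:340]
cv2.imwrite('pics/f.png',cv2.resize(np.hstack([a,b]),None,fx=2.4,fy=2.4,interpolation=2))
E
```

```text
time: 8.55
position: [662.9, 17.0, 97.3]
eef_rot: [-0.136, 0.694, 0.136, 0.694]
force: [-1.2, -0.0, 0.8]
opening: 0.001
time: 9.18
position: [634.8, 6.0, 187.5]
eef_rot: [-0.136, 0.695, 0.136, 0.693]
force: [1.6, 0.2, 0.3]
opening: -0.003
time: 9.55
position: [539.7, -34.0, 217.6]
eef_rot: [-0.135, 0.695, 0.135, 0.694]
force: [0.6, 0.4, 0.0]
opening: -0.002
t 9.55 press [-125.  -119.8  217.6] z-axis yaw 22.01 F [0.6 0.4 0. ] op -0.0017872620605586154
s4 86 [34.91732124 36.5324401 ]
scene0 [640.  100.7 110.5]
s4 [640.4 100.7 110.9]
t4 [629.3  99.6 114.2]
top0 [629.5  99.5 114.2]
```

View pics/f.png

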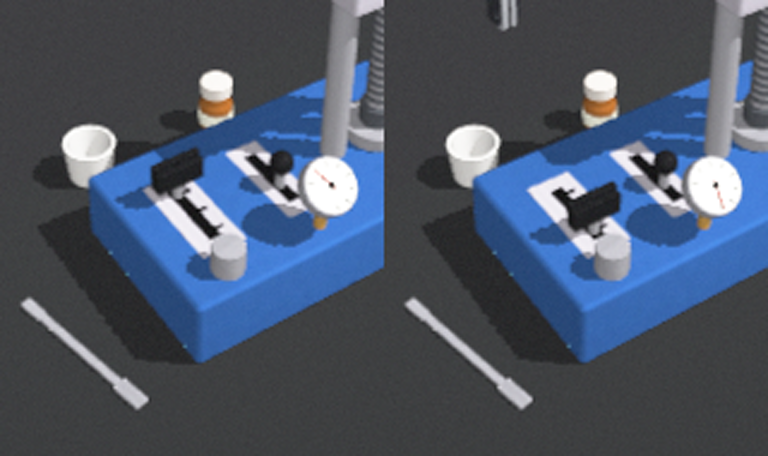

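The before and after views show the lever at the far stop and the needle swung round. The feed knob, die, jar, crucible and spatula are unchanged, and the gripper is clear.

```bash
python3 -c "
from station import manip
print(manip.job_done())"
```

```text
the job is handed in; nothing more can be done
None
```

I pushed the release lever to its first click with the shut fingertips and let it rest there for about 2.5 s. Then I pushed it on to the second stop, backed the gripper off clear and handed the job in at about 9.6 s.

- **Lever travel:** the camera measured about 27 mm at the first click and about 54.7 mm at the end, against 27.5 mm and 55 mm nominal. The gauge needle moved with it.
- **Seating nudge:** I followed up with a light push toward the stop. It read only about 1 N, so it may have barely touched the head. The evidence that the lever is fully home is the camera measurement.
- **Other items:** the feed knob's measured position changed by less than 0.5 mm. In the before and after pictures, the die, jar, crucible and spatula look unmoved; I compared those by eye only.
- **Forces:** the highest force I read was about 8 N, and the readings during the final retreat were near zero.

No check failed. `job_done()` gives no verdict, so I don't have a judged result.

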